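# Check a bottle back in: fill the row, then hold the reader wand on its button

### The arm

A 7-joint arm with a two-finger parallel gripper is mounted at the origin on a cart in front of the work surface, level with it; the furniture and walls round the work are solid. World frame = base frame: x ahead of the robot, y to its left, z up, the work surface at z = 0. Lengths are in m, angles in rad, forces in N, time in s.
With the tool pointing down it reaches from about 0.35 to 0.9 m from the base axis. Payload 8.1 kg.
Tool frame: the origin (TCP) lies at the very end of the fingers, on their centre line; the grasp point (between the pads) lies 19 mm behind it (robot.hold_point_z is the z of the grasp point in the tool frame, in m); z points along the fingers, y is the line along which they close (so a half turn about z gives the same grasp; the last joint's range is limited). The gripper opens to 92 mm and grips with 3 to 60 N. Pads are 19 mm wide; open, the fingers measure 130 mm over their backs; the gripper's body (75 mm by 190 mm) begins 47 mm behind the grasp point.
Start: joints at [1.217, 0.434, 0.025, 1.573, -0.012, 1.134, -0.075], TCP at [0.155, -0.605, 0.227] pointing down, gripper open.
Joint ranges: [-2.62, 2.62], [-0.44, 2.09], [-1.27, 1.32], [0.08, 2.57], [-1.32, 4.46], [0.12, 2], [-2.74, 2.74]. Speed limits (rad/s): [2.22, 2.22, 3.01, 3.01, 3.14, 3.14, 3.14].

### API

Orientations are given as a unit quaternion [x, y, z, w].
In Python, from plant import robot gives the robot as it stands.
- The arm moves only by the tool move_arm, never from a script. Its argument "steps" is a list of rows, each an object of numbers: "x", "y", "z": the shift along the tool's x, y, z as a fraction of full scale; "rx", "ry", "rz": the turn, a rotation vector about the tool's x, y, z as a fraction of full scale; "fingers": the opening, from -1 (shut) to 1 (fully open). In form: [{"x": .., "y": .., "z": .., "rx": .., "ry": .., "rz": .., "fingers": ..}, ...]. A call has 1 to 10 rows; each row shifts and turns the commanded pose from where the row before left it, along the tool's axes as they then stand; what a row does not reach is not made up. Full scale, the value 1, is 0.2 m for a shift and 45 degrees for a turn. A row lasts 1/10 s, in which the tool goes at most 50 mm and 8.59 degrees, less where a joint would pass 70% of its speed; a pose out of reach is approached as far as the arm can. A call with a number of a shift or a turn outside -1 to 1 is refused whole. A call with a gripper value outside its range is refused whole. The fingers move at their own pace and stop on an object; "grip_force" is the grip in N (left out, the last holds). Time passes only in rows, so rows that do not move let the fingers close. It gives the time, the measured TCP pose, the force, the opening and the grip force at its end, in the units of the state.
- robot.sense(): the state, without advancing time (a new reading comes with each control period).
- robot.snapshot(name): name is "scene" or "top" or "wrist"; returns a dict with "color" (384x512x3 uint8, red, green, blue), "fx", "fy", "cx", "cy" (pixels), "rvec" (rotation vector, rad) and "tvec" (3), from world to camera coordinates, as OpenCV has them; the wrist camera has in their place "T_tool_cam" (4x4, takes a point from camera to tool coordinates, whose origin is the TCP and whose axes are the flange's). Camera axes: x right, y down, z forward; pixel columns grow to the right and rows downward; lengths in m; the calibration is good to about 2 mm. A picture is of the moment at which its call begins: read the wrist's pose just before it. There is no depth.
- robot.job_done(): hands the job in; it is judged then, once.
The state is a dict: "clock": time; "joints": joint angles; "qd": joint speeds; "tau": joint torques, N m; "tcp_pos": TCP position; "ee_rot": TCP orientation; "contact_force": force on the tool from outside, world axes, zero at the start; "torque": the same for the moment, N m; "finger_gap": finger opening in m; "gripper_force": force on a finger pad.
Only numpy, scipy, OpenCV 4.12 (cv2) and the standard library are available. Lean on these libraries where they do the work, as an engineer would, in place of code of your own. Each camera call takes 0.05 s, during which the arm holds its last target. There are 200 camera calls.

### The job

Put the amber bottle back upright on the green mat that marks the empty place in the row on the low shelf, setting it down gently, centred, and let go of it. Then take the reader wand out of its holder and hold its spring tip on the steel button directly in front of that place, square to the sloped button face and pressed lightly, so that the spring tip is pushed about halfway in. Finish while still holding the wand there, and leave the other bottles, the timer and the tape roll where they are.

Things in the scene. Friction and masses are not known exactly. Their poses are not given: they have to be found in the camera images.
- amber_bottle: Loose brown screw-cap bottle with blue cap, standing upright: body 70 mm across, 138 mm tall in all, about 0.4 kg (varies by a quarter). Origin: centre of its underside, z up (it rests with a lean of up to 0.05 rad). The cap (53 mm across, from 112 to 134 mm up) is the place to grasp from above.
- mat: Thin green round mat, 82 mm across and 2 mm thick, fixed on the shelf board at the one empty place of the row. Origin: centre of its underside, on the board (36 mm above the worktop); the bottle must stand on its top, 38 mm above the worktop.
- shelf: Low white shelf fixed on the worktop, 330 mm long (y), board 100 mm deep, its top 36 mm up, back rail 52 mm high. Origin: under the middle of the board, on the worktop; x away from the robot, y left along the row. Places at y = +100, 0, -100 mm (x = 0): two hold clear bottles, one the green mat. In front a strip slopes down toward the robot at 20 degrees, with a steel button before each place.
- button_left: The left one of three round steel ID buttons (20 mm across, 5 mm proud, black 28 mm collar) on the shelf's sloped front strip, +100 mm along the row. Origin: centre of the steel face; z points square out of it, up and toward the robot, 20 degrees from vertical; y along the row to the left. It belongs to the left place, whose centre is 80 mm behind it along the shelf's x.
- button_middle: The middle one of three round steel ID buttons (20 mm across, 5 mm proud, black 28 mm collar) on the shelf's sloped front strip, 0 mm along the row. Origin: centre of the steel face; z points square out of it, up and toward the robot, 20 degrees from vertical; y along the row to the left. It belongs to the middle place, whose centre is 80 mm behind it along the shelf's x.
- button_right: The right one of three round steel ID buttons (20 mm across, 5 mm proud, black 28 mm collar) on the shelf's sloped front strip, -100 mm along the row. Origin: centre of the steel face; z points square out of it, up and toward the robot, 20 degrees from vertical; y along the row to the left. It belongs to the right place, whose centre is 80 mm behind it along the shelf's x.
- holder: Grey block 60 x 60 mm, 85 mm tall, on a dark foot plate, fixed on the worktop; the wand stands in its through bore (27 mm across). Origin: centre of its underside, z up.
- wand: Loose reader wand, 150 mm long, 0.1 kg, upright in the holder, tip down, hanging by its orange collar (38 mm across, 76 to 81 mm above the origin). Lift it straight up 90 mm to free it. Origin: end of the brass tip when fully out; z from tip to grip. Black square grip 18 x 18 mm (sides along x and y), 81 to 147 mm up. Below the collar a 23 mm barrel, nose at 14 mm.
- wand_nose (a point): Centre of the end face of the wand's brass tip (7 mm across); moves with the spring tip.
- wand_tip (a joint): Spring tip of the wand: 0 = fully out, 0.010 m = fully pushed in; spring of 600 N/m, so 3 N at halfway.
- clear_bottle_1: Clear screw-cap bottle with dark blue cap, loose, 70 mm across and 138 mm tall, standing on one of the other two places. Origin: centre of its underside. Leave it alone.
- clear_bottle_2: The other such clear bottle in the row. Origin: centre of its underside. Leave it alone.
- timer: Small beige bench timer with three coloured keys, 60 x 66 x 19 mm, lying loose. Origin: centre of its underside. Leave it alone.
- tape_roll: Green roll of tape, 62 mm across, 19 mm high, lying loose. Origin: centre of its underside. Leave it alone.

How it is judged:
By the outcome, as a careful person would: the job done as asked, in the order asked, and still so for the second after the job is handed in, while the arm keeps its last pose, push and grip.
It also fails if it takes over 61 s, if anything falls off the work surface, if the arm or the gripper's body presses on something with over 40 N, if the wrist force passes 120 N, or if a joint passes its speed limit or range.

## Working session

There is one attempt and no reset: what is moved stays moved. The work goes in short steps, Python scripts to look and compute and a tool call to move; the robot and the scene stay as the last step left them, time stands still between calls to the robot, and variables do not carry over. Pictures are saved under pics/ and viewed, at most 10 in all, crops included, and the job is handed in when it is done.

Besides the shell and the picture viewer there is one more tool, called after "Call:" as a command line: name --argument value ..., lists and objects as JSON in quotes. move_arm: Moves the arm, as the interface text tells. Shift numbers are shares of 0.2 m and turn numbers shares of 45 degrees, none past 1 either way. Its arguments: {"type":"object","properties":{"steps":{"type":"array","items":{"type":"object","properties":{"x":{"type":"number"},"y":{"type":"number"},"z":{"type":"number"},"rx":{"type":"number"},"ry":{"type":"number"},"rz":{"type":"number"},"fingers":{"type":"number"}}}},"grip_force":{"type":"number"}},"required":["steps"]}

```bash
mkdir -p pics; ls; python3 - <<'E'
from plant import robot
import cv2,numpy as np
s=robot.sense();print(s)
for n in("scene","top"):
    p=robot.snapshot(n);cv2.imwrite(f"pics/{n}0.png",cv2.resize(p["color"][:,:,::-1],(768,576),interpolation=cv2.INTER_CUBIC))
    print(n,{k:p[k] for k in p if k!="color"})
E
```

```text
pics
{'clock': 0.0, 'joints': array([ 1.21740641,  0.43519719,  0.02497553,  1.5740914 , -0.01158612,
        1.13397387, -0.07512448]), 'qd': array([ 3.00370710e-04,  1.31493718e-04,  8.58606499e-05,  4.03597818e-04,
        5.69752264e-04,  5.45965836e-04, -6.68529818e-05]), 'tau': array([ 9.28384070e-04, -6.67837501e+01,  9.85573791e-01, -3.14466083e+01,
       -6.04908471e-02,  4.26350115e-02,  1.75963023e-04]), 'tcp_pos': array([ 0.15492127, -0.6049799 ,  0.22596322]), 'ee_rot': array([ 9.92153728e-01,  1.25021589e-01, -1.70344951e-04, -7.43258053e-04]), 'contact_force': array([ 0.34533603, -0.91665334,  0.14691437]), 'torque': array([-0.03472937,  0.01829389, -0.03576614]), 'gripper_force': 0.0, 'finger_gap': 0.09164192173243385}
scene {'fx': 373.0984221600559, 'fy': 373.0984221600559, 'cx': 248.83082878210206, 'cy': 191.51586699706394, 'rvec': array([ 1.64412209,  2.21154362, -0.58391828]), 'tvec': array([ 0.1402919 , -0.42217536,  1.51828207])}
top {'fx': 378.356180357568, 'fy': 378.356180357568, 'cx': 253.9548993106715, 'cy': 192.0540698318423, 'rvec': array([ 2.0180427 , -2.1846234 ,  0.24284166]), 'tvec': array([0.05597495, 0.54420179, 0.96975315])}
```

View pics/scene0.png

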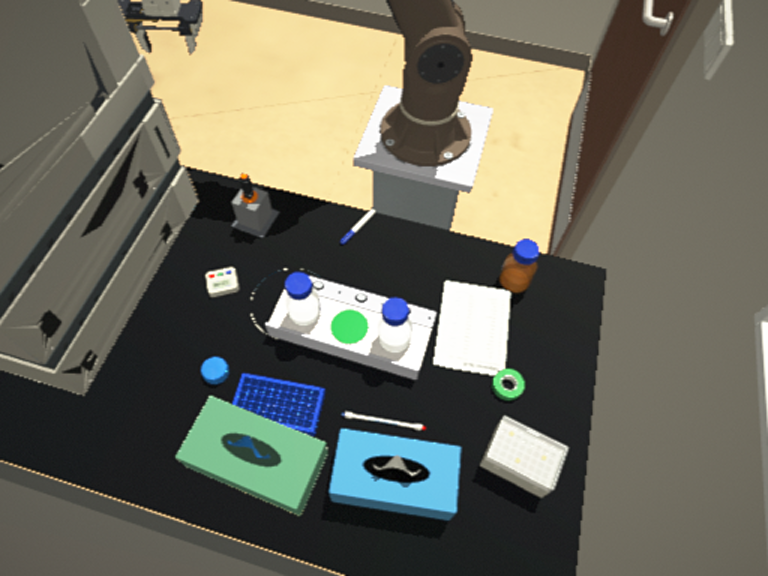

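View pics/top0.png

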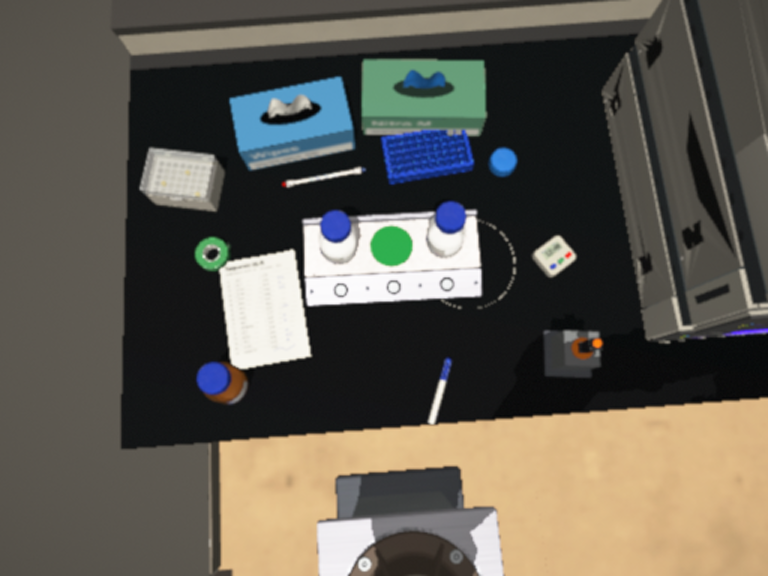

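The middle place is empty: the mat is at about (392,246) in the top view. The amber cap is at (212,378), the wand top at (597,343), and the buttons at (341,290), (394,287) and (447,284). All of these are in 1.5x pixels.

```bash
cat > h.py <<'E'
import cv2,numpy as np
from scipy.spatial.transform import Rotation as R
def ray(p,uv):
    """world origin, dir for pixel in fixed camera"""
    Rm=cv2.Rodrigues(np.array(p["rvec"]))[0]
    d=Rm.T@np.array([(uv[0]-p["cx"])/p["fx"],(uv[1]-p["cy"])/p["fy"],1])
    return -Rm.T@p["tvec"],d
def at(p,uv,z):
    o,d=ray(p,uv);return o+d*(z-o[2])/d[2]
def wray(p,s,uv):
    T=p["T_tool_cam"];Rt=R.from_quat(s["ee_rot"]).as_matrix()
    d=Rt@T[:3,:3]@np.array([(uv[0]-p["cx"])/p["fx"],(uv[1]-p["cy"])/p["fy"],1])
    return s["tcp_pos"]+Rt@T[:3,3],d
def tri(rs):
    A=0;b=0
    for o,d in rs:
        d=d/np.linalg.norm(d);P=np.eye(3)-np.outer(d,d);A=A+P;b=b+P@o
    return np.linalg.solve(A,b)
def blobs(img,lo,hi,mn=15):
    m=cv2.inRange(cv2.cvtColor(img,cv2.COLOR_RGB2HSV),lo,hi)
    n,_,st,c=cv2.connectedComponentsWithStats(m)
    return [(c[i].round(2),st[i]) for i in range(1,n) if st[i,4]>=mn]
E
python3 - <<'E'
from plant import robot
from h import *
S=robot.snapshot("scene");T=robot.snapshot("top")
for n,p in(("S",S),("T",T)):
    for nm,lo,hi in(("green",(50,150,80),(75,255,255)),("blue",(112,150,80),(125,255,255)),("orange",(3,180,120),(15,255,255))):
        print(n,nm,[(c.tolist(),st.tolist()) for c,st in blobs(p["color"],lo,hi)])
print("buttons T",[at(T,(u/1.5,v/1.5),.03).round(3) for u,v in((341,290),(394,287),(447,284))])
print("mat",at(T,(392/1.5,246/1.5),.038),at(S,(349.5/1.5,327/1.5),.038))
print("cap",at(T,(212/1.5,378/1.5),.134),tri([ray(T,(212/1.5,378/1.5)),ray(S,(526/1.5,248/1.5))]))
print("wand",tri([ray(T,(597/1.5,343/1.5)),ray(S,(245/1.5,178/1.5))]))
print("timer",at(T,(554/1.5,256/1.5),.019))
E
```

```text
S green [([232.44, 217.38], [221, 207, 24, 22, 398])]
S blue [([230.79, 157.79], [227, 154, 9, 9, 28]), ([348.82, 167.86], [341, 160, 17, 16, 202]), ([198.47, 189.69], [190, 181, 18, 18, 249]), ([263.85, 206.62], [256, 198, 17, 18, 246]), ([187.38, 266.81], [155, 248, 62, 42, 1416])]
S orange [([166.63, 131.93], [162, 128, 9, 7, 30]), ([343.93, 183.5], [336, 176, 17, 17, 173])]
T green [([260.5, 163.55], [248, 152, 26, 25, 518])]
T blue [([283.23, 103.48], [254, 87, 62, 36, 1595]), ([299.88, 143.78], [291, 134, 19, 21, 330]), ([222.97, 150.21], [214, 140, 19, 21, 319]), ([297.02, 245.1], [293, 238, 8, 14, 41]), ([140.17, 252.85], [130, 242, 22, 22, 374])]
T orange [([385.81, 233.16], [382, 226, 12, 13, 58]), ([397.82, 228.35], [395, 226, 7, 6, 34]), ([153.92, 259.68], [147, 252, 12, 14, 84])]
buttons T [array([0.557, 0.087, 0.03 ]), array([ 0.554, -0.012,  0.03 ]), array([ 0.552, -0.112,  0.03 ])]
mat [ 0.63231705 -0.01489064  0.038     ] [ 0.63807224 -0.00982082  0.038     ]
cap [0.40229847 0.30013255 0.134     ] [0.40197048 0.30133969 0.13509604]
wand [ 0.40751013 -0.32580201  0.14774615]
timer [ 0.59329162 -0.32359166  0.019     ]
```

Call:
move_arm --steps '[{"x": 0.094,"y": -0.134,"z": -0.022,"fingers": 1},{"x": 0.094,"y": -0.134,"z": -0.022,"fingers": 1},{"x": 0.094,"y": -0.134,"z": -0.022,"fingers": 1},{"x": 0.094,"y": -0.134,"z": -0.022,"fingers": 1},{"x": 0.094,"y": -0.134,"z": -0.022,"fingers": 1},{"x": 0.094,"y": -0.134,"z": -0.022,"fingers": 1},{"x": 0.094,"y": -0.134,"z": -0.022,"fingers": 1},{"x": 0.094,"y": -0.134,"z": -0.022,"fingers": 1},{"x": 0.094,"y": -0.134,"z": -0.022,"fingers": 1},{"x": 0.094,"y": -0.134,"z": -0.022,"fingers": 1}]'

```text
invalid input at $.steps[0]: expected keys x, y, z, rx, ry, rz, fingers
```

Call:
move_arm --steps '[{"x": 0.094,"y": -0.134,"z": -0.022,"rx": 0,"ry": 0,"rz": 0,"fingers": 1},{"x": 0.094,"y": -0.134,"z": -0.022,"rx": 0,"ry": 0,"rz": 0,"fingers": 1},{"x": 0.094,"y": -0.134,"z": -0.022,"rx": 0,"ry": 0,"rz": 0,"fingers": 1},{"x": 0.094,"y": -0.134,"z": -0.022,"rx": 0,"ry": 0,"rz": 0,"fingers": 1},{"x": 0.094,"y": -0.134,"z": -0.022,"rx": 0,"ry": 0,"rz": 0,"fingers": 1},{"x": 0.094,"y": -0.134,"z": -0.022,"rx": 0,"ry": 0,"rz": 0,"fingers": 1},{"x": 0.094,"y": -0.134,"z": -0.022,"rx": 0,"ry": 0,"rz": 0,"fingers": 1},{"x": 0.094,"y": -0.134,"z": -0.022,"rx": 0,"ry": 0,"rz": 0,"fingers": 1},{"x": 0.094,"y": -0.134,"z": -0.022,"rx": 0,"ry": 0,"rz": 0,"fingers": 1},{"x": 0.094,"y": -0.134,"z": -0.022,"rx": 0,"ry": 0,"rz": 0,"fingers": 1}]'

```text
clock: 1.2
tcp_pos: [0.2709, -0.2979, 0.2709]
ee_rot: [0.992, 0.125, -0.0, 0.0]
contact_force: [0.4, 0.2, 0.6]
finger_gap: 0.0918
gripper_force: 0.0
```

Call:
move_arm --steps '[{"x": 0,"y": 0,"z": 0,"rx": 0,"ry": 0,"rz": -0.168,"fingers": 1},{"x": 0,"y": 0,"z": 0,"rx": 0,"ry": 0,"rz": -0.168,"fingers": 1},{"x": 0,"y": 0,"z": 0,"rx": 0,"ry": 0,"rz": -0.168,"fingers": 1},{"x": 0,"y": 0,"z": 0,"rx": 0,"ry": 0,"rz": -0.168,"fingers": 1},{"x": 0,"y": 0,"z": 0,"rx": 0,"ry": 0,"rz": -0.168,"fingers": 1},{"x": 0,"y": 0,"z": 0,"rx": 0,"ry": 0,"rz": -0.168,"fingers": 1},{"x": 0,"y": 0,"z": 0,"rx": 0,"ry": 0,"rz": -0.168,"fingers": 1},{"x": 0,"y": 0,"z": 0,"rx": 0,"ry": 0,"rz": -0.168,"fingers": 1},{"x": 0,"y": 0,"z": 0,"rx": 0,"ry": 0,"rz": -0.168,"fingers": 1},{"x": 0,"y": 0,"z": 0,"rx": 0,"ry": 0,"rz": -0.168,"fingers": 1}]'

```text
clock: 2.2
tcp_pos: [0.2706, -0.2991, 0.2707]
ee_rot: [0.705, 0.709, -0.0, -0.0]
contact_force: [0.1, 0.0, -0.7]
finger_gap: 0.0917
gripper_force: 0.0
```

```bash
python3 - <<'E'
from plant import robot
from h import *
s=robot.sense();p=robot.snapshot("wrist");cv2.imwrite("pics/w1.png",p["color"][:,:,::-1])
print(s["tcp_pos"],s["ee_rot"],s["joints"].round(2),p["T_tool_cam"].round(3),p["fx"],p["cx"],p["cy"])
E
```

```text
[ 0.27060294 -0.29912423  0.27068307] [ 7.05414932e-01  7.08794590e-01 -3.34949213e-05 -3.86848264e-05] [ 0.9   0.04 -0.2   1.99  0.01  1.12  0.7 ] [[ 0.001 -0.955 -0.296  0.08 ]
 [ 1.     0.001  0.    -0.   ]
 [-0.    -0.296  0.955 -0.157]
 [ 0.     0.     0.     1.   ]] 294.0323485421022 254.5578400619669 191.3018157124952
```

Call:
move_arm --steps '[{"x": 0.15,"y": 0.075,"z": 0,"rx": 0,"ry": 0,"rz": 0,"fingers": 1},{"x": 0.15,"y": 0.075,"z": 0,"rx": 0,"ry": 0,"rz": 0,"fingers": 1},{"x": 0.15,"y": 0.075,"z": 0,"rx": 0,"ry": 0,"rz": 0,"fingers": 1},{"x": 0.15,"y": 0.075,"z": 0,"rx": 0,"ry": 0,"rz": 0,"fingers": 1},{"x": 0.15,"y": 0.075,"z": 0,"rx": 0,"ry": 0,"rz": 0,"fingers": 1},{"x": 0.15,"y": 0.075,"z": 0,"rx": 0,"ry": 0,"rz": 0,"fingers": 1},{"x": 0.15,"y": 0.075,"z": 0,"rx": 0,"ry": 0,"rz": 0,"fingers": 1},{"x": 0.15,"y": 0.075,"z": 0,"rx": 0,"ry": 0,"rz": 0,"fingers": 1},{"x": 0.15,"y": 0.075,"z": 0,"rx": 0,"ry": 0,"rz": 0,"fingers": 1},{"x": 0.15,"y": 0.075,"z": 0,"rx": 0,"ry": 0,"rz": 0,"fingers": 1}]'

```text
clock: 3.25
tcp_pos: [0.4213, 0.0019, 0.2708]
ee_rot: [0.708, 0.706, 0.0, 0.0]
contact_force: [0.7, -0.6, 0.1]
finger_gap: 0.0917
gripper_force: 0.0
```

Call:
move_arm --steps '[{"x": 0.15,"y": -0.01,"z": 0,"rx": 0,"ry": 0,"rz": 0,"fingers": 1},{"x": 0.15,"y": -0.01,"z": 0,"rx": 0,"ry": 0,"rz": 0,"fingers": 1},{"x": 0.15,"y": -0.01,"z": 0,"rx": 0,"ry": 0,"rz": 0,"fingers": 1},{"x": 0.15,"y": -0.01,"z": 0,"rx": 0,"ry": 0,"rz": 0,"fingers": 1},{"x": 0.15,"y": -0.01,"z": 0,"rx": 0,"ry": 0,"rz": 0,"fingers": 1},{"x": 0.15,"y": -0.01,"z": 0,"rx": 0,"ry": 0,"rz": 0,"fingers": 1},{"x": 0.15,"y": -0.01,"z": 0,"rx": 0,"ry": 0,"rz": 0,"fingers": 1},{"x": 0.15,"y": -0.01,"z": 0,"rx": 0,"ry": 0,"rz": 0,"fingers": 1},{"x": 0.15,"y": -0.01,"z": 0,"rx": 0,"ry": 0,"rz": 0,"fingers": 1},{"x": 0.15,"y": -0.01,"z": 0,"rx": 0,"ry": 0,"rz": 0,"fingers": 1}]'

```text
clock: 4.25
tcp_pos: [0.4009, 0.3017, 0.2706]
ee_rot: [0.708, 0.706, -0.0, 0.0]
contact_force: [0.0, -0.7, 0.3]
finger_gap: 0.0919
gripper_force: 0.0
```

```bash
python3 - <<'E'
from plant import robot
from h import *
s=robot.sense();p=robot.snapshot("wrist");cv2.imwrite("pics/w2.png",p["color"][:,:,::-1])
print(s["tcp_pos"],s["joints"].round(2))
for c,st in blobs(p["color"],(112,150,60),(125,255,255),60):
    o,d=wray(p,s,c);print(c,st,o+d*(.134-o[2])/d[2])
E
```

```text
[0.40092419 0.30174501 0.27061536] [-0.12  0.3  -0.79  1.75  0.23  1.19 -0.98]
[248.57 174.5 ] [ 232  153   44   50 1147] [0.39466436 0.30913665 0.134     ]
```

View pics/w2.png

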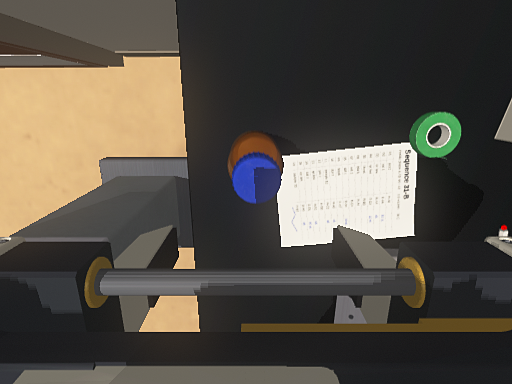

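The cap spans about columns 232-282 and rows 153-204, with its right half in shadow, so its centre is about (257,178). The bottle body shows above it in the image.

```bash
python3 - <<'E'
from plant import robot
from h import *
s=robot.sense();p=robot.snapshot("wrist")
m=cv2.inRange(cv2.cvtColor(p["color"],cv2.COLOR_RGB2HSV),(110,110,25),(128,255,255))
m[:145]=0;m[210:]=0;m[:,:225]=0;m[:,290:]=0
c,r=cv2.minEnclosingCircle(max(cv2.findContours(m,0,2)[0],key=cv2.contourArea));print(c,r)
o,d=wray(p,s,c);print(o+d*(.132-o[2])/d[2])
T=robot.snapshot("top")
for c,st in blobs(T["color"],(112,150,80),(125,255,255),100): print(c, at(T,c,.13))
E
```

```text
(256.99713134765625, 183.2694854736328) 25.44738006591797
[0.40192232 0.30478601 0.132     ]
[283.15 103.58] [ 0.76818209 -0.08375257  0.13      ]
[299.69 143.54] [ 0.65168542 -0.11602755  0.13      ]
[223.32 149.76] [0.65065494 0.08442421 0.13      ]
[141.25 251.7 ] [0.4034183  0.30150578 0.13      ]
```

Call:
move_arm --grip_force 25 --steps '[{"x": 0.007,"y": 0.006,"z": 0.14,"rx": 0,"ry": 0,"rz": 0,"fingers": 1},{"x": 0,"y": 0,"z": 0.14,"rx": 0,"ry": 0,"rz": 0,"fingers": 1},{"x": 0,"y": 0,"z": 0.14,"rx": 0,"ry": 0,"rz": 0,"fingers": 1},{"x": 0,"y": 0,"z": 0.12,"rx": 0,"ry": 0,"rz": 0,"fingers": 1},{"x": 0,"y": 0,"z": 0.1,"rx": 0,"ry": 0,"rz": 0,"fingers": 1},{"x": 0,"y": 0,"z": 0.1,"rx": 0,"ry": 0,"rz": 0,"fingers": 1},{"x": 0,"y": 0,"z": 0.07,"rx": 0,"ry": 0,"rz": 0,"fingers": 1},{"x": 0,"y": 0,"z": 0,"rx": 0,"ry": 0,"rz": 0,"fingers": 1},{"x": 0,"y": 0,"z": 0,"rx": 0,"ry": 0,"rz": 0,"fingers": 0.4},{"x": 0,"y": 0,"z": 0,"rx": 0,"ry": 0,"rz": 0,"fingers": 0.2}]'

```text
clock: 5.4
tcp_pos: [0.4028, 0.3024, 0.1097]
ee_rot: [0.708, 0.707, 0.001, 0.0]
contact_force: [0.0, -0.3, 0.0]
finger_gap: 0.0799
gripper_force: 0.0
```

Call:
move_arm --grip_force 25 --steps '[{"x": 0,"y": 0,"z": 0,"rx": 0,"ry": 0,"rz": 0,"fingers": 0},{"x": 0,"y": 0,"z": 0,"rx": 0,"ry": 0,"rz": 0,"fingers": -1},{"x": 0,"y": 0,"z": 0,"rx": 0,"ry": 0,"rz": 0,"fingers": -1},{"x": 0,"y": 0,"z": 0,"rx": 0,"ry": 0,"rz": 0,"fingers": -1},{"x": 0,"y": 0,"z": 0,"rx": 0,"ry": 0,"rz": 0,"fingers": -1}]'

```text
clock: 5.9
tcp_pos: [0.4024, 0.3023, 0.109]
ee_rot: [0.707, 0.707, 0.0, 0.0]
contact_force: [0.2, 0.1, 4.2]
finger_gap: 0.0521
gripper_force: 25.0
```

Call:
move_arm --steps '[{"x": 0,"y": 0,"z": -0.03,"rx": 0,"ry": 0,"rz": 0,"fingers": -1},{"x": 0,"y": 0,"z": -0.07,"rx": 0,"ry": 0,"rz": 0,"fingers": -1},{"x": 0,"y": 0,"z": -0.1,"rx": 0,"ry": 0,"rz": 0,"fingers": -1},{"x": 0,"y": 0,"z": -0.1,"rx": 0,"ry": 0,"rz": 0,"fingers": -1},{"x": 0,"y": 0,"z": -0.1,"rx": 0,"ry": 0,"rz": 0,"fingers": -1},{"x": -0.05,"y": 0,"z": -0.1,"rx": 0,"ry": 0,"rz": 0,"fingers": -1}]'

```text
clock: 6.5
tcp_pos: [0.4018, 0.2932, 0.2105]
ee_rot: [0.707, 0.708, 0.0, -0.0]
contact_force: [1.5, -0.9, -4.5]
finger_gap: 0.0527
gripper_force: 25.0
```

Call:
move_arm --steps '[{"x": -0.1,"y": 0.029,"z": 0,"rx": 0,"ry": 0,"rz": 0,"fingers": -1},{"x": -0.16,"y": 0.029,"z": 0,"rx": 0,"ry": 0,"rz": 0,"fingers": -1},{"x": -0.2,"y": 0.029,"z": 0,"rx": 0,"ry": 0,"rz": 0,"fingers": -1},{"x": -0.2,"y": 0.029,"z": 0,"rx": 0,"ry": 0,"rz": 0,"fingers": -1},{"x": -0.2,"y": 0.029,"z": 0,"rx": 0,"ry": 0,"rz": 0,"fingers": -1},{"x": -0.2,"y": 0.029,"z": 0,"rx": 0,"ry": 0,"rz": 0,"fingers": -1},{"x": -0.2,"y": 0.029,"z": 0,"rx": 0,"ry": 0,"rz": 0,"fingers": -1},{"x": -0.16,"y": 0.029,"z": 0,"rx": 0,"ry": 0,"rz": 0,"fingers": -1},{"x": -0.1,"y": 0.029,"z": 0,"rx": 0,"ry": 0,"rz": 0,"fingers": -1},{"x": 0,"y": 0.029,"z": 0,"rx": 0,"ry": 0,"rz": 0,"fingers": -1}]'

```text
clock: 7.5
tcp_pos: [0.4599, -0.0155, 0.2092]
ee_rot: [0.709, 0.705, -0.001, 0.0]
contact_force: [1.0, 1.2, -3.6]
finger_gap: 0.0525
gripper_force: 25.0
```

```bash
python3 - <<'E'
from plant import robot
from h import *
s=robot.sense();p=robot.snapshot("wrist");cv2.imwrite("pics/w3.png",p["color"][:,:,::-1])
print(s["tcp_pos"],s["finger_gap"])
for c,st in blobs(p["color"],(50,120,60),(75,255,255),60):
    o,d=wray(p,s,c);print("W",c,st,o+d*(.038-o[2])/d[2])
for n in("scene","top"):
    T=robot.snapshot(n)
    for c,st in blobs(T["color"],(50,150,80),(75,255,255),100): print(n,c,st,at(T,c,.038))
    for c,st in blobs(T["color"],(112,150,80),(125,255,255),100): print(n,c, at(T,c,.166))
E
```

```text
[ 0.45991097 -0.01546617  0.20917554] 0.052453853818921
W [408.31 167.98] [ 373  134   71   69 3732] [ 0.63486132 -0.01008875  0.038     ]
scene [232.38 217.36] [221 207  24  22 402] [ 0.63650351 -0.01237591  0.038     ]
scene [198.34 189.84] [ 0.6401325  -0.11132079  0.166     ]
scene [263.46 207.  ] [0.6392284  0.08369961 0.166     ]
scene [187.32 266.8 ] [ 0.86461725 -0.05801765  0.166     ]
top [283.16 103.59] [ 0.75076783 -0.07958495  0.166     ]
top [222.25 149.82] [0.63784158 0.08484576 0.166     ]
```

View pics/w3.png

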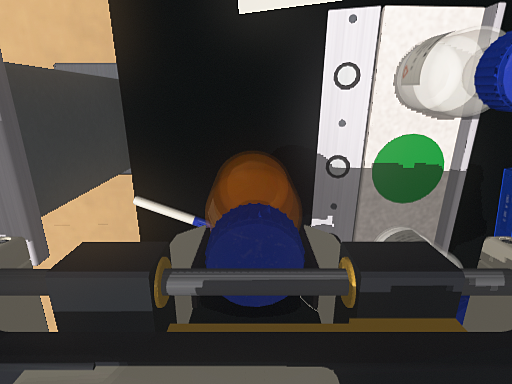

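Call:
move_arm --steps '[{"x": 0.005,"y": 0.04,"z": 0,"rx": 0,"ry": 0,"rz": 0,"fingers": -1},{"x": 0.005,"y": 0.08,"z": 0,"rx": 0,"ry": 0,"rz": 0,"fingers": -1},{"x": 0.006,"y": 0.12,"z": 0,"rx": 0,"ry": 0,"rz": 0,"fingers": -1},{"x": 0,"y": 0.14,"z": 0,"rx": 0,"ry": 0,"rz": 0,"fingers": -1},{"x": 0,"y": 0.14,"z": 0,"rx": 0,"ry": 0,"rz": 0,"fingers": -1},{"x": 0,"y": 0.14,"z": 0,"rx": 0,"ry": 0,"rz": 0,"fingers": -1},{"x": 0,"y": 0.11,"z": 0,"rx": 0,"ry": 0,"rz": 0,"fingers": -1},{"x": 0,"y": 0.07,"z": 0,"rx": 0,"ry": 0,"rz": 0,"fingers": -1},{"x": 0,"y": 0.034,"z": 0,"rx": 0,"ry": 0,"rz": 0,"fingers": -1},{"x": 0,"y": 0,"z": 0,"rx": 0,"ry": 0,"rz": 0,"fingers": -1}]'

```text
clock: 8.65
tcp_pos: [0.6353, -0.0077, 0.2083]
ee_rot: [0.707, 0.707, 0.0, -0.0]
contact_force: [-0.8, -0.1, -2.7]
finger_gap: 0.0524
gripper_force: 25.0
```

```bash
python3 - <<'E'
from plant import robot
from h import *
s=robot.sense();p=robot.snapshot("wrist")
print(s["tcp_pos"],s["contact_force"])
a=p["color"][:,:,::-1]
b=robot.snapshot("scene")["color"][:,:,::-1][110:290,130:330]
cv2.imwrite("pics/w4.png",np.vstack([cv2.resize(a[:,60:460],(500,480))[:300],cv2.resize(b,(500,300))]) if 0 else np.hstack([cv2.resize(a[:,100:420],(400,480)),cv2.resize(b,(400,480))]))
E
```

```text
[ 0.63531399 -0.00772186  0.20832702] [-0.80863879 -0.13844393 -2.71360017]
```

View pics/w4.png

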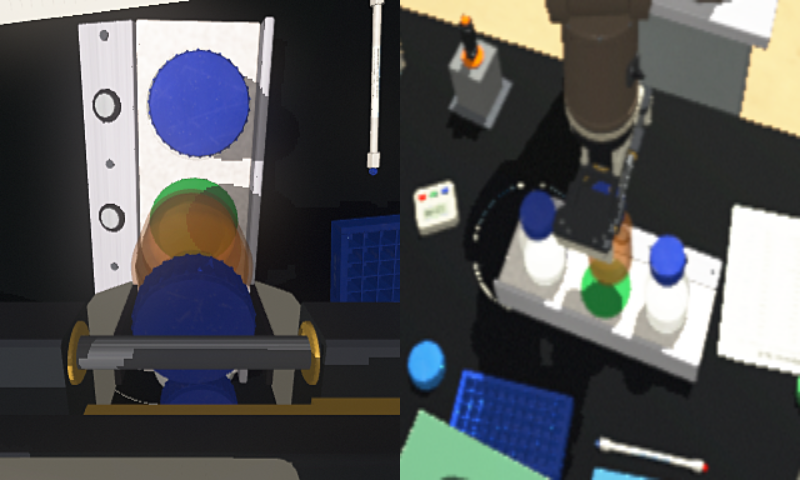

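The mat shows behind and below the bottle, between the two clear bottles. TCP y is 4.5 mm too far left, so I'll correct that and lower the bottle.

Call:
move_arm --steps '[{"x": -0.012,"y": 0,"z": 0.03,"rx": 0,"ry": 0,"rz": 0,"fingers": -1},{"x": -0.01,"y": -0.002,"z": 0.05,"rx": 0,"ry": 0,"rz": 0,"fingers": -1},{"x": 0,"y": 0,"z": 0.06,"rx": 0,"ry": 0,"rz": 0,"fingers": -1},{"x": 0,"y": 0,"z": 0.05,"rx": 0,"ry": 0,"rz": 0,"fingers": -1},{"x": 0,"y": 0,"z": 0.04,"rx": 0,"ry": 0,"rz": 0,"fingers": -1},{"x": 0,"y": 0,"z": 0.03,"rx": 0,"ry": 0,"rz": 0,"fingers": -1},{"x": 0,"y": 0,"z": 0.015,"rx": 0,"ry": 0,"rz": 0,"fingers": -1},{"x": 0,"y": 0,"z": 0.01,"rx": 0,"ry": 0,"rz": 0,"fingers": -1},{"x": 0,"y": 0,"z": 0,"rx": 0,"ry": 0,"rz": 0,"fingers": -1},{"x": 0,"y": 0,"z": 0,"rx": 0,"ry": 0,"rz": 0,"fingers": -1}]'

```text
clock: 9.75
tcp_pos: [0.6347, -0.0132, 0.1521]
ee_rot: [0.707, 0.707, 0.0, 0.0]
contact_force: [-0.4, 0.8, -3.6]
finger_gap: 0.0524
gripper_force: 25.0
```

```bash
python3 - <<'E'
from plant import robot
s=robot.sense();print(s["tcp_pos"],s["contact_force"],s["torque"])
E
```

```text
[ 0.63474978 -0.01316796  0.1520734 ] [-0.438823    0.80216145 -3.63284755] [-0.08734262 -0.11372939 -0.01831162]
```

Now 1 mm per row until the weight comes off.

Call:
move_arm --steps '[{"x": 0,"y": 0,"z": 0.005,"rx": 0,"ry": 0,"rz": 0,"fingers": -1},{"x": 0,"y": 0,"z": 0.005,"rx": 0,"ry": 0,"rz": 0,"fingers": -1},{"x": 0,"y": 0,"z": 0.005,"rx": 0,"ry": 0,"rz": 0,"fingers": -1},{"x": 0,"y": 0,"z": 0.005,"rx": 0,"ry": 0,"rz": 0,"fingers": -1},{"x": 0,"y": 0,"z": 0,"rx": 0,"ry": 0,"rz": 0,"fingers": -1}]'

```text
clock: 10.25
tcp_pos: [0.6344, -0.0133, 0.1475]
ee_rot: [0.707, 0.707, -0.0, -0.0]
contact_force: [0.2, 0.5, -3.9]
finger_gap: 0.0521
gripper_force: 25.0
```

Call:
move_arm --steps '[{"x": 0,"y": 0,"z": 0.004,"rx": 0,"ry": 0,"rz": 0,"fingers": -1},{"x": 0,"y": 0,"z": 0,"rx": 0,"ry": 0,"rz": 0,"fingers": -1}]'

```text
clock: 10.45
tcp_pos: [0.6346, -0.0133, 0.1472]
ee_rot: [0.707, 0.707, 0.0, 0.0]
contact_force: [-0.7, -0.0, -0.8]
finger_gap: 0.0524
gripper_force: 25.0
```

Call:
move_arm --steps '[{"x": 0,"y": 0,"z": 0.003,"rx": 0,"ry": 0,"rz": 0,"fingers": -1},{"x": 0,"y": 0,"z": 0,"rx": 0,"ry": 0,"rz": 0,"fingers": -1}]'

```text
clock: 10.65
tcp_pos: [0.6347, -0.0134, 0.1471]
ee_rot: [0.707, 0.707, 0.0, 0.0]
contact_force: [-3.0, -1.3, 4.3]
finger_gap: 0.0523
gripper_force: 25.0
```

Call:
move_arm --grip_force 5 --steps '[{"x": 0,"y": 0,"z": 0,"rx": 0,"ry": 0,"rz": 0,"fingers": -1},{"x": 0,"y": 0,"z": 0,"rx": 0,"ry": 0,"rz": 0,"fingers": 0.2},{"x": 0,"y": 0,"z": 0,"rx": 0,"ry": 0,"rz": 0,"fingers": 0.4},{"x": 0,"y": 0,"z": 0,"rx": 0,"ry": 0,"rz": 0,"fingers": 0.8},{"x": 0,"y": 0,"z": 0,"rx": 0,"ry": 0,"rz": 0,"fingers": 0.8},{"x": 0,"y": 0,"z": 0,"rx": 0,"ry": 0,"rz": 0,"fingers": 0.8}]'

```text
clock: 11.25
tcp_pos: [0.6345, -0.0131, 0.1462]
ee_rot: [0.707, 0.707, 0.0, -0.0]
contact_force: [0.4, -0.3, -0.7]
finger_gap: 0.0806
gripper_force: 0.0
```

Call:
move_arm --steps '[{"x": 0,"y": 0,"z": -0.06,"rx": 0,"ry": 0,"rz": 0,"fingers": 0.8},{"x": 0,"y": 0,"z": -0.1,"rx": 0,"ry": 0,"rz": 0,"fingers": 0.8},{"x": 0,"y": 0,"z": -0.15,"rx": 0,"ry": 0,"rz": 0,"fingers": 0.8},{"x": 0,"y": 0,"z": -0.15,"rx": 0,"ry": 0,"rz": 0,"fingers": 0.8},{"x": 0,"y": 0,"z": -0.15,"rx": 0,"ry": 0,"rz": 0,"fingers": 0.8},{"x": 0,"y": -0.1,"z": 0,"rx": 0,"ry": 0,"rz": 0,"fingers": 0.8},{"x": 0,"y": -0.15,"z": 0,"rx": 0,"ry": 0,"rz": 0,"fingers": 0.8},{"x": 0,"y": -0.15,"z": 0,"rx": 0,"ry": 0,"rz": 0,"fingers": 0.8},{"x": 0,"y": -0.1,"z": 0,"rx": 0,"ry": 0,"rz": 0,"fingers": 0.8},{"x": 0,"y": 0,"z": 0,"rx": 0,"ry": 0,"rz": 0,"fingers": 0.8}]'

```text
clock: 12.25
tcp_pos: [0.5325, -0.013, 0.2696]
ee_rot: [0.707, 0.707, -0.0, 0.001]
contact_force: [-0.6, 0.1, 0.6]
finger_gap: 0.0826
gripper_force: 0.0
```

```bash
python3 - <<'E'
from plant import robot
from h import *
s=robot.sense();p=robot.snapshot("wrist")
print(s["tcp_pos"],s["ee_rot"],s["contact_force"])
a=p["color"][:,:,::-1];np.save("w5.npy",p["color"])
cv2.imwrite("pics/w5.png",cv2.resize(a[:,:],(768,576)))
T=robot.snapshot("top");np.save("t5.npy",T["color"])
for c,st in blobs(T["color"],(112,150,40),(125,255,255),100): print(c,st, at(T,c,.166))
E
```

```text
[ 0.53250266 -0.01295208  0.26963421] [ 7.07082695e-01  7.07130522e-01 -3.37850203e-04  6.10669456e-04] [-0.59880459  0.06809997  0.57115003]
[223.28 149.75] [214 140  20  21 323] [0.63781823 0.08225542 0.166     ]
```

View pics/w5.png

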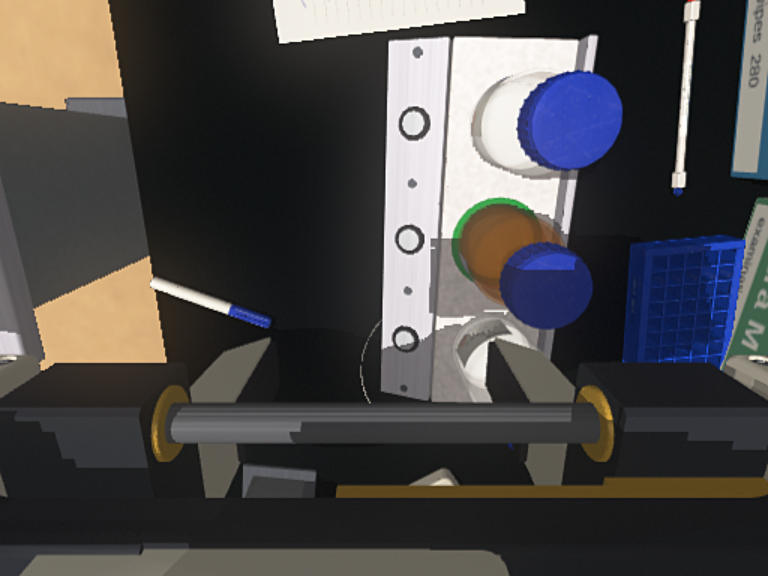

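The bottle stands upright on the mat. The mat rim shows at (480,225), the buttons are at (415,123), (409,239) and (405,339), and the amber cap is at (546,285), in 1.5x pixels.

```bash
python3 - <<'E'
from plant import robot
from h import *
s=robot.sense();p=robot.snapshot("wrist");T=robot.snapshot("top");S=robot.snapshot("scene")
def W(uv,z):
    o,d=wray(p,s,uv);return o+d*(z-o[2])/d[2]
print("cap amber",W((546/1.5,285/1.5),.172),"left",W((572/1.5,120/1.5),.172))
s3={"tcp_pos":np.array([.4599,-.0155,.2092]),"ee_rot":[.709,.705,-.001,0]}
for a,b,c in(((415,123),(447,284),0),((409,239),(394,287),0),((405,339),(341,290),0)):
    pass
# left in wrist (top of image,+y) = left in world; top view: +y is left of image
for n,w,t,w3 in(("L",(415,123),(341,290),(347,76)),("M",(409,239),(394,287),(338,166)),("R",(405,339),(447,284),None)):
    rs=[wray(p,s,np.array(w)/1.5),ray(T,np.array(t)/1.5)]
    if w3: rs.append(wray(p,s3,w3))
    print(n,tri(rs),[W(np.array(w)/1.5,z).round(4) for z in(.022,.03)])
g=cv2.cvtColor(p["color"],cv2.COLOR_RGB2GRAY)
c=cv2.HoughCircles(g[60:240,240:300],cv2.HOUGH_GRADIENT,1,30,param1=120,param2=10,minRadius=6,maxRadius=13)
print((c[0]+[240,60,0]) if c is not None else None)
for n,k in(("top",T),("scene",S)):
    for b,st in blobs(k["color"],(112,150,25),(125,255,255),60): print(n,b,st,at(k,b,.166))
E
```

```text
cap amber [ 0.63389292 -0.01063199  0.172     ] left [0.63764699 0.0825614  0.172     ]
L [0.56447155 0.08978434 0.00464532] [array([0.5637, 0.0892, 0.022 ]), array([0.5632, 0.0888, 0.03  ])]
M [ 0.56039735 -0.0131864   0.01257203] [array([ 0.5604, -0.0118,  0.022 ]), array([ 0.5599, -0.0103,  0.03  ])]
R [ 0.5572003  -0.11478687  0.01513974] [array([ 0.5583, -0.1127,  0.022 ]), array([ 0.5578, -0.1092,  0.03  ])]
[[267.5        225.5          8.80000019]
 [270.5        159.5          9.39999962]
 [272.5         79.5          9.10000038]]
top [223.3 149.8] [214 140  20  21 323] [0.63768216 0.08221332 0.166     ]
scene [198.36 189.7 ] [189 181  19  18 250] [ 0.6396748  -0.11142961  0.166     ]
scene [231.27 197.46] [223 189  17  18 241] [ 0.63637441 -0.0126186   0.166     ]
scene [263.46 207.  ] [255 198  18  19 246] [0.6392284  0.08369961 0.166     ]
scene [187.76 266.67] [ 155  248   62   43 1462] [ 0.86396536 -0.05706003  0.166     ]
```

```bash
python3 - <<'E'
from plant import robot
from h import *
from scipy.optimize import least_squares
s=robot.sense();p=robot.snapshot("wrist");T=robot.snapshot("top");S=robot.snapshot("scene")
m=cv2.inRange(cv2.cvtColor(p["color"],cv2.COLOR_RGB2HSV),(50,120,40),(75,255,255))
m[250:]=0;m[:,380:]=0
ys,xs=np.nonzero(m);print(len(xs),xs.min(),xs.max(),ys.min(),ys.max())
P=[]
for y in range(ys.min(),ys.max()+1):
    r=xs[ys==y]
    if len(r):
        o,d=wray(p,s,(r.min()-.5,y));P.append((o+d*(.038-o[2])/d[2])[:2])
P=np.array(P)
f=least_squares(lambda c:np.hypot(*(P-c).T)-.041,[.634,-.012],loss="soft_l1",f_scale=.001);print("mat wrist",f.x,abs(f.fun).max())
s3={"tcp_pos":np.array([.4599,-.0155,.2092]),"ee_rot":[.709,.705,-.001,0]}
for uv in((347,76),(338,166)):
    o,d=wray(p,s3,uv);print("btn w3",o+d*(.03-o[2])/d[2])
for uv in((272.9,81.9),(270.5,159.5)):
    o,d=wray(p,s,uv);print("btn w5",o+d*(.03-o[2])/d[2])
# refine button M in scene/top: crops
big=[]
for k,(u,v) in((T,(394/1.5,287/1.5)),(S,(361/1.5,297/1.5)),(p,(270,159))):
    c=cv2.getRectSubPix(k["color"],(48,48),(u,v));big.append(cv2.resize(c,(260,260),interpolation=cv2.INTER_CUBIC)); print(u,v)
cv2.imwrite("pics/b.png",np.hstack(big)[:,:,::-1])
for z in(.025,.03):print(at(T,(394/1.5,287/1.5),z),at(S,(361/1.5,297/1.5),z))
E
```

```text
232 299 352 132 185
mat wrist [ 0.63589584 -0.01190137] 0.0022750627641637752
btn w3 [0.55852114 0.08862526 0.03      ]
btn w3 [ 0.55671341 -0.00918973  0.03      ]
btn w5 [0.55853471 0.08922276 0.03      ]
btn w5 [ 0.55709463 -0.00996651  0.03      ]
262.6666666666667 191.33333333333334
240.66666666666666 198.0
270 159
[ 0.55557518 -0.01246742  0.025     ] [ 0.55503845 -0.01019841  0.025     ]
[ 0.55442358 -0.0122859   0.03      ] [ 0.55770425 -0.00935445  0.03      ]
```

View pics/b.png

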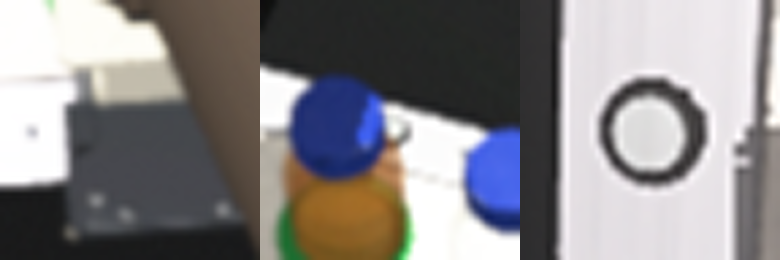

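The close view agrees with itself: the mat is at (0.636,-0.012) and the middle button at (0.5565,-0.010), 80 mm apart as they should be. Next is the wand.

Call:
move_arm --steps '[{"x": -0.08,"y": -0.063,"z": 0,"rx": 0,"ry": 0,"rz": 0,"fingers": 0.5},{"x": -0.165,"y": -0.063,"z": 0,"rx": 0,"ry": 0,"rz": 0,"fingers": 0.5},{"x": -0.19,"y": -0.063,"z": 0,"rx": 0,"ry": 0,"rz": 0,"fingers": 0.5},{"x": -0.19,"y": -0.063,"z": 0,"rx": 0,"ry": 0,"rz": 0,"fingers": 0.5},{"x": -0.19,"y": -0.063,"z": 0,"rx": 0,"ry": 0,"rz": 0,"fingers": 0.5},{"x": -0.19,"y": -0.063,"z": 0,"rx": 0,"ry": 0,"rz": 0,"fingers": 0.5},{"x": -0.19,"y": -0.063,"z": 0,"rx": 0,"ry": 0,"rz": 0,"fingers": 0.5},{"x": -0.19,"y": -0.063,"z": 0,"rx": 0,"ry": 0,"rz": 0,"fingers": 0.5},{"x": -0.13,"y": -0.063,"z": 0,"rx": 0,"ry": 0,"rz": 0,"fingers": 0.5},{"x": -0.05,"y": -0.063,"z": 0,"rx": 0,"ry": 0,"rz": 0,"fingers": 0.5}]'

```text
clock: 13.65
tcp_pos: [0.4072, -0.3294, 0.2678]
ee_rot: [0.709, 0.706, -0.0, -0.0]
contact_force: [0.1, 0.4, 0.6]
finger_gap: 0.0688
gripper_force: 0.0
```

Call:
move_arm --steps '[{"x": 0,"y": 0,"z": 0,"rx": 0,"ry": 0,"rz": 0,"fingers": 0.5}]'

```text
clock: 13.75
tcp_pos: [0.4066, -0.3284, 0.2679]
ee_rot: [0.709, 0.705, -0.0, -0.0]
contact_force: [-0.3, 0.2, 0.1]
finger_gap: 0.0688
gripper_force: 0.0
```

```bash
python3 - <<'E'
from plant import robot
from h import *
s=robot.sense();p=robot.snapshot("wrist")
print(s["tcp_pos"],s["ee_rot"],s["joints"].round(2))
cv2.imwrite("pics/w6.png",cv2.resize(p["color"][60:300,130:390,::-1],(650,600),interpolation=cv2.INTER_CUBIC))
for c,st in blobs(p["color"],(3,170,90),(18,255,255),20):
    for z in(.088,.157):
        o,d=wray(p,s,c);print(c,st,z,o+d*(z-o[2])/d[2])
E
```

```text
[ 0.40662138 -0.32835008  0.26786159] [ 7.08835864e-01  7.05373153e-01 -4.88296350e-04 -4.39633528e-04] [ 0.98  0.28 -0.51  1.73  0.15  1.17  0.42]
[267.01 163.62] [253 152  21  28 154] 0.088 [ 0.42079144 -0.31872535  0.088     ]
[267.01 163.62] [253 152  21  28 154] 0.157 [ 0.41795775 -0.30422636  0.157     ]
[257.85 184.01] [251 177  15  15 172] 0.088 [ 0.4101057 -0.3433524  0.088    ]
[257.85 184.01] [251 177  15  15 172] 0.157 [ 0.40946283 -0.32380433  0.157     ]
```

View pics/w6.png

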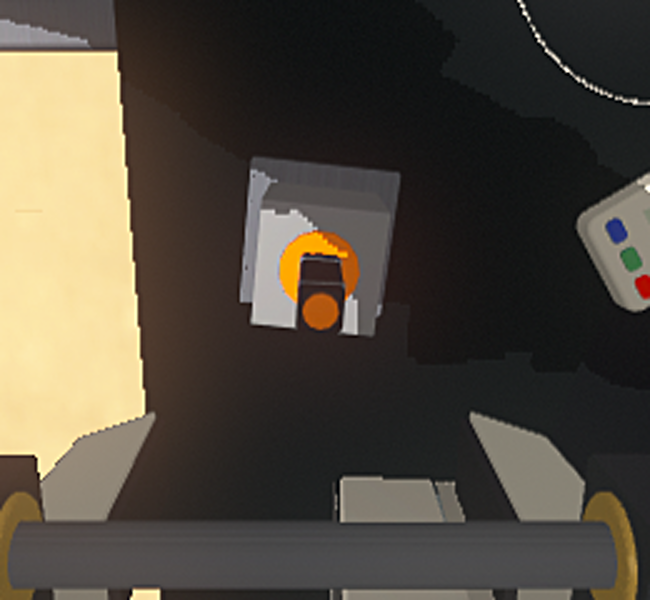

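The wand stands upright: top disc at (320,311) and collar at (319,268) in the crop, which puts it at (0.410,-0.324). Its square sides are turned about 5 degrees clockwise in the image.

Call:
move_arm --grip_force 30 --steps '[{"x": 0,"y": 0,"z": 0.03,"rx": 0,"ry": 0,"rz": 0.1,"fingers": 0.2},{"x": 0.025,"y": 0.015,"z": 0.08,"rx": 0,"ry": 0,"rz": 0,"fingers": 0.2},{"x": 0,"y": 0,"z": 0.14,"rx": 0,"ry": 0,"rz": 0,"fingers": 0.2},{"x": 0,"y": 0,"z": 0.14,"rx": 0,"ry": 0,"rz": 0,"fingers": 0.2},{"x": 0,"y": 0,"z": 0.14,"rx": 0,"ry": 0,"rz": 0,"fingers": 0.2},{"x": 0,"y": 0,"z": 0.12,"rx": 0,"ry": 0,"rz": 0,"fingers": 0.2},{"x": 0,"y": 0,"z": 0.1,"rx": 0,"ry": 0,"rz": 0,"fingers": 0.2},{"x": 0,"y": 0,"z": 0.06,"rx": 0,"ry": 0,"rz": 0,"fingers": 0.2},{"x": 0,"y": 0,"z": 0,"rx": 0,"ry": 0,"rz": 0,"fingers": 0.2},{"x": 0,"y": 0,"z": 0,"rx": 0,"ry": 0,"rz": 0,"fingers": 0.2}]'

```text
clock: 14.8
tcp_pos: [0.4126, -0.321, 0.1069]
ee_rot: [0.734, 0.679, 0.0, 0.0]
contact_force: [0.4, -0.1, 0.3]
finger_gap: 0.0552
gripper_force: 0.0
```

```bash
python3 - <<'E'
from plant import robot
from h import *
s=robot.sense();p=robot.snapshot("wrist")
print(s["tcp_pos"],s["ee_rot"],s["contact_force"])
cv2.imwrite("pics/w7.png",cv2.resize(p["color"][130:330,140:370,::-1],(690,600),interpolation=cv2.INTER_CUBIC))
E
```

```text
[ 0.41257728 -0.32095951  0.10691962] [7.34202001e-01 6.78930990e-01 2.37872305e-04 2.75121321e-04] [ 0.36855196 -0.09521109  0.31212208]
```

View pics/w7.png

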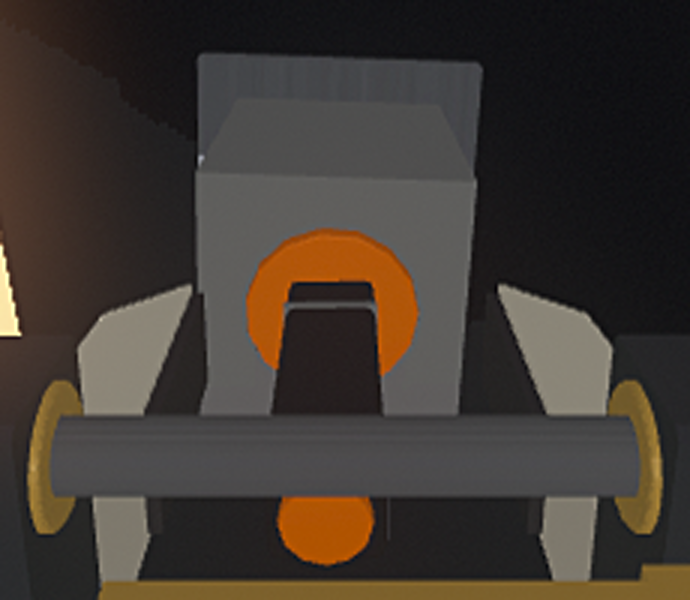

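The wand stands between the fingers, about 2.7 mm to the -y tool side (top disc at column 325, finger centre at 344), and the residual turn is about 1.6 degrees. I'll trim both and close.

Call:
move_arm --grip_force 30 --steps '[{"x": -0.013,"y": -0.014,"z": 0,"rx": 0,"ry": 0,"rz": 0.035,"fingers": 0.2},{"x": 0,"y": 0,"z": 0,"rx": 0,"ry": 0,"rz": 0,"fingers": -0.2},{"x": 0,"y": 0,"z": 0,"rx": 0,"ry": 0,"rz": 0,"fingers": -0.5},{"x": 0,"y": 0,"z": 0,"rx": 0,"ry": 0,"rz": 0,"fingers": -1},{"x": 0,"y": 0,"z": 0,"rx": 0,"ry": 0,"rz": 0,"fingers": -1},{"x": 0,"y": 0,"z": 0,"rx": 0,"ry": 0,"rz": 0,"fingers": -1},{"x": 0,"y": 0,"z": 0,"rx": 0,"ry": 0,"rz": 0,"fingers": -1},{"x": 0,"y": 0,"z": 0,"rx": 0,"ry": 0,"rz": 0,"fingers": -1}]'

```text
clock: 15.65
tcp_pos: [0.4088, -0.3237, 0.1063]
ee_rot: [0.744, 0.668, 0.0, 0.0]
contact_force: [0.4, 0.0, 0.3]
finger_gap: 0.0179
gripper_force: 30.0
```

```bash
python3 - <<'E'
from plant import robot
s=robot.sense();print(s["tcp_pos"],s["ee_rot"],s["contact_force"],s["finger_gap"],s["gripper_force"])
E
```

```text
[ 0.40878387 -0.32372831  0.10634123] [7.43783081e-01 6.68421068e-01 3.31628064e-05 5.40499850e-05] [0.38752874 0.03851786 0.28391445] 0.01790913679080521 29.99992311000824
```

Call:
move_arm --steps '[{"x": 0,"y": 0,"z": -0.03,"rx": 0,"ry": 0,"rz": 0,"fingers": -1},{"x": 0,"y": 0,"z": -0.07,"rx": 0,"ry": 0,"rz": 0,"fingers": -1},{"x": 0,"y": 0,"z": -0.1,"rx": 0,"ry": 0,"rz": 0,"fingers": -1},{"x": 0,"y": 0,"z": -0.1,"rx": 0,"ry": 0,"rz": 0,"fingers": -1},{"x": 0,"y": 0,"z": -0.1,"rx": 0,"ry": 0,"rz": 0,"fingers": -1},{"x": 0,"y": 0,"z": -0.1,"rx": 0,"ry": 0,"rz": 0,"fingers": -1},{"x": 0,"y": 0,"z": -0.07,"rx": 0,"ry": 0,"rz": 0,"fingers": -1},{"x": 0,"y": 0,"z": -0.04,"rx": 0,"ry": 0,"rz": 0,"fingers": -1},{"x": 0,"y": 0,"z": 0,"rx": 0,"ry": 0,"rz": 0,"fingers": -1}]'

```text
clock: 16.55
tcp_pos: [0.4091, -0.3239, 0.2293]
ee_rot: [0.744, 0.668, 0.0, 0.001]
contact_force: [0.6, -0.4, -1.6]
finger_gap: 0.0181
gripper_force: 30.0
```

Call:
move_arm --steps '[{"x": 0.08,"y": 0.029,"z": 0,"rx": 0,"ry": 0,"rz": 0,"fingers": -1},{"x": 0.15,"y": 0.029,"z": 0,"rx": 0,"ry": 0,"rz": 0,"fingers": -1},{"x": 0.2,"y": 0.029,"z": 0,"rx": 0,"ry": 0,"rz": 0,"fingers": -1},{"x": 0.2,"y": 0.029,"z": 0,"rx": 0,"ry": 0,"rz": 0,"fingers": -1},{"x": 0.2,"y": 0.029,"z": 0,"rx": 0,"ry": 0,"rz": 0,"fingers": -1},{"x": 0.2,"y": 0.029,"z": 0,"rx": 0,"ry": 0,"rz": 0,"fingers": -1},{"x": 0.2,"y": 0.029,"z": 0,"rx": 0,"ry": 0,"rz": 0,"fingers": -1},{"x": 0.19,"y": 0.029,"z": 0,"rx": 0,"ry": 0,"rz": 0,"fingers": -1},{"x": 0.13,"y": 0.029,"z": 0,"rx": 0,"ry": 0,"rz": 0,"fingers": -1},{"x": 0.05,"y": 0.029,"z": 0,"rx": 0,"ry": 0,"rz": 0,"fingers": -1}]'

```text
clock: 17.55
tcp_pos: [0.5002, -0.0085, 0.2277]
ee_rot: [0.742, 0.67, 0.0, -0.001]
contact_force: [0.6, -0.1, -0.6]
finger_gap: 0.0176
gripper_force: 30.0
```

Call:
move_arm --steps '[{"x": 0,"y": 0,"z": 0,"rx": -0.111,"ry": 0,"rz": -0.028,"fingers": -1},{"x": 0,"y": 0,"z": 0,"rx": -0.111,"ry": 0,"rz": -0.028,"fingers": -1},{"x": 0,"y": 0,"z": 0,"rx": -0.111,"ry": 0,"rz": -0.028,"fingers": -1},{"x": 0,"y": 0,"z": 0,"rx": -0.111,"ry": 0,"rz": -0.028,"fingers": -1},{"x": 0,"y": 0,"z": 0,"rx": 0,"ry": 0,"rz": 0,"fingers": -1},{"x": 0,"y": 0,"z": 0,"rx": 0,"ry": 0,"rz": 0,"fingers": -1}]'

```text
clock: 18.15
tcp_pos: [0.5001, -0.0127, 0.2282]
ee_rot: [0.703, 0.69, 0.115, 0.128]
contact_force: [-0.2, 0.4, -0.5]
finger_gap: 0.0181
gripper_force: 30.0
```

```bash
cat > t.py <<'E'
from plant import robot
from h import *
s=robot.sense();Rt=R.from_quat(s["ee_rot"])
n=np.array([-.342,.007,.94]);n/=np.linalg.norm(n)
L=.0973;B=np.array([.556,-.011,.029])
tip=s["tcp_pos"]+Rt.apply([0,0,L])
x=np.array([.02,1,0]);z=-n;x=x-x@z*z;x/=np.linalg.norm(x)
D=R.from_matrix(np.c_[x,np.cross(z,x),z])
print("tcp",s["tcp_pos"].round(4),"tip",tip.round(4),"F",s["contact_force"].round(2),"along n",round(s["contact_force"]@n,2))
print("rot left (units)",((Rt.inv()*D).as_rotvec(degrees=True)/45).round(3))
for h in(.03,.01,0):print(h,"shift units now",(Rt.inv().apply(B+(h+L)*n-s["tcp_pos"])/.2).round(3),"after rot",(D.inv().apply(B+(h+L)*n-s["tcp_pos"])/.2).round(3))
E
python3 t.py
```

```text
tcp [ 0.5001 -0.0127  0.2282] tip [ 0.533  -0.0149  0.1366] F [-0.16  0.43 -0.54] along n -0.45
rot left (units) [-0.004  0.02   0.004]
0.03 shift units now [ 0.021 -0.077  0.395] after rot [ 0.014 -0.078  0.395]
0.01 shift units now [ 0.022 -0.076  0.495] after rot [ 0.014 -0.078  0.495]
0 shift units now [ 0.023 -0.076  0.545] after rot [ 0.014 -0.078  0.545]
```

Call:
move_arm --steps '[{"x": 0,"y": 0,"z": 0,"rx": -0.004,"ry": 0.02,"rz": 0.004,"fingers": -1},{"x": 0.014,"y": -0.03,"z": 0.04,"rx": 0,"ry": 0,"rz": 0,"fingers": -1},{"x": 0,"y": -0.048,"z": 0.08,"rx": 0,"ry": 0,"rz": 0,"fingers": -1},{"x": 0,"y": 0,"z": 0.1,"rx": 0,"ry": 0,"rz": 0,"fingers": -1},{"x": 0,"y": 0,"z": 0.1,"rx": 0,"ry": 0,"rz": 0,"fingers": -1},{"x": 0,"y": 0,"z": 0.06,"rx": 0,"ry": 0,"rz": 0,"fingers": -1},{"x": 0,"y": 0,"z": 0.035,"rx": 0,"ry": 0,"rz": 0,"fingers": -1},{"x": 0,"y": 0,"z": 0,"rx": 0,"ry": 0,"rz": 0,"fingers": -1},{"x": 0,"y": 0,"z": 0,"rx": 0,"ry": 0,"rz": 0,"fingers": -1}]'

```text
clock: 19.05
tcp_pos: [0.515, -0.0091, 0.1453]
ee_rot: [0.703, 0.69, 0.123, 0.124]
contact_force: [0.2, -0.7, -1.5]
finger_gap: 0.0178
gripper_force: 30.0
```

```bash
python3 t.py; python3 - <<'E'
from plant import robot
import cv2,numpy as np
a=robot.snapshot("wrist")["color"][:,:,::-1];T=robot.snapshot("top")["color"][:,:,::-1]
cv2.imwrite("pics/w8.png",np.hstack([cv2.resize(a[80:320,150:360],(420,480),interpolation=cv2.INTER_CUBIC),cv2.resize(T[150:240,220:290],(373,480),interpolation=cv2.INTER_CUBIC)]))
E
```

```text
tcp [ 0.515  -0.0091  0.1453] tip [ 0.5484 -0.0096  0.0539] F [ 0.16 -0.75 -1.55] along n -1.52
rot left (units) [ 0.003 -0.002  0.002]
0.03 shift units now [-0.005 -0.006 -0.02 ] after rot [-0.005 -0.006 -0.02 ]
0.01 shift units now [-0.006 -0.006  0.08 ] after rot [-0.005 -0.006  0.08 ]
0 shift units now [-0.006 -0.006  0.13 ] after rot [-0.005 -0.006  0.13 ]
```

View pics/w8.png

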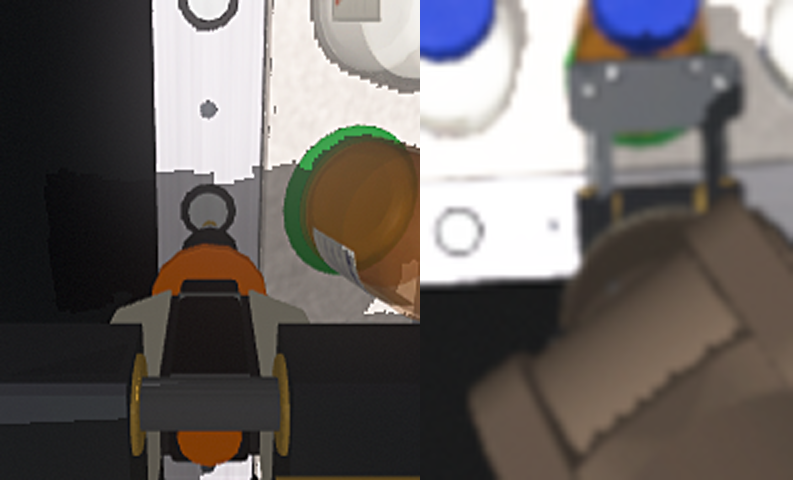

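The tip is lined up on the middle button. The button centre is at (208,210) in the crop, and its full-image row of 185 matches the row predicted for the tool axis. I'll approach straight along the tool axis.

Call:
move_arm --steps '[{"x": 0,"y": -0.003,"z": 0.025,"rx": 0,"ry": 0,"rz": 0,"fingers": -1},{"x": 0,"y": 0,"z": 0.025,"rx": 0,"ry": 0,"rz": 0,"fingers": -1},{"x": 0,"y": 0,"z": 0.025,"rx": 0,"ry": 0,"rz": 0,"fingers": -1},{"x": 0,"y": 0,"z": 0.015,"rx": 0,"ry": 0,"rz": 0,"fingers": -1},{"x": 0,"y": 0,"z": 0,"rx": 0,"ry": 0,"rz": 0,"fingers": -1},{"x": 0,"y": 0,"z": 0,"rx": 0,"ry": 0,"rz": 0,"fingers": -1}]'

```text
clock: 19.75
tcp_pos: [0.52, -0.009, 0.1278]
ee_rot: [0.702, 0.69, 0.123, 0.124]
contact_force: [-0.4, 0.3, -1.2]
finger_gap: 0.0177
gripper_force: 30.0
```

Call:
move_arm --steps '[{"x": 0,"y": 0,"z": 0.01,"rx": 0,"ry": 0,"rz": 0,"fingers": -1},{"x": 0,"y": 0,"z": 0,"rx": 0,"ry": 0,"rz": 0,"fingers": -1},{"x": 0,"y": 0,"z": 0,"rx": 0,"ry": 0,"rz": 0,"fingers": -1}]'

```text
clock: 20.05
tcp_pos: [0.5207, -0.0092, 0.1261]
ee_rot: [0.703, 0.69, 0.123, 0.125]
contact_force: [-0.5, -0.5, -0.6]
finger_gap: 0.018
gripper_force: 30.0
```

Call:
move_arm --steps '[{"x": 0,"y": 0,"z": 0.01,"rx": 0,"ry": 0,"rz": 0,"fingers": -1},{"x": 0,"y": 0,"z": 0,"rx": 0,"ry": 0,"rz": 0,"fingers": -1},{"x": 0,"y": 0,"z": 0,"rx": 0,"ry": 0,"rz": 0,"fingers": -1}]'

```text
clock: 20.35
tcp_pos: [0.5214, -0.0092, 0.1241]
ee_rot: [0.702, 0.69, 0.123, 0.124]
contact_force: [-0.2, 0.1, -1.2]
finger_gap: 0.0177
gripper_force: 30.0
```

```bash
python3 t.py;python3 - <<'E'
from plant import robot
import numpy as np
n=np.array([-.342,.007,.94])
f=[]
for i in range(6):
    f.append(robot.sense()["contact_force"]@n); robot.snapshot("top")
print(np.round(f,2),np.mean(f))
E
```

```text
tcp [ 0.5214 -0.0092  0.1241] tip [ 0.5549 -0.0098  0.0328] F [-0.21  0.07 -1.17] along n -1.03
rot left (units) [ 0.003 -0.002  0.002]
0.03 shift units now [-0.005  0.    -0.13 ] after rot [-0.005  0.    -0.13 ]
0.01 shift units now [-0.005  0.    -0.03 ] after rot [-0.005  0.    -0.03 ]
0 shift units now [-0.005  0.     0.02 ] after rot [-0.005  0.     0.02 ]
[-1.03 -0.56 -1.77 -0.99 -2.16 -0.48] -1.1652334331807708
```

```bash
cat > f.py <<'E'
from plant import robot
import numpy as np
n=np.array([-.342,.007,.94]);f=[];P=[]
for i in range(6):
    s=robot.sense();f.append(s["contact_force"]);P.append(s["tcp_pos"]); robot.snapshot("top")
f=np.array(f);print("Fn %.2f"%(f@n).mean(),"F",f.mean(0).round(2),"h %.4f"%((np.mean(P,0)-[.5214,-.0092,.1241])@n),"clk",s["clock"])
E
```

Call:
move_arm --steps '[{"x": 0,"y": 0,"z": 0.01,"rx": 0,"ry": 0,"rz": 0,"fingers": -1},{"x": 0,"y": 0,"z": 0.005,"rx": 0,"ry": 0,"rz": 0,"fingers": -1},{"x": 0,"y": 0,"z": 0,"rx": 0,"ry": 0,"rz": 0,"fingers": -1}]'

```text
clock: 20.95
tcp_pos: [0.5224, -0.0092, 0.1212]
ee_rot: [0.702, 0.69, 0.123, 0.124]
contact_force: [0.4, 0.2, -0.6]
finger_gap: 0.0181
gripper_force: 30.0
```

```bash
python3 f.py
```

```text
Fn -1.01 F [ 0.11  0.04 -1.03] h -0.0030 clk 21.2
```

Call:
move_arm --steps '[{"x": 0,"y": 0,"z": 0.01,"rx": 0,"ry": 0,"rz": 0,"fingers": -1},{"x": 0,"y": 0,"z": 0,"rx": 0,"ry": 0,"rz": 0,"fingers": -1},{"x": 0,"y": 0,"z": 0,"rx": 0,"ry": 0,"rz": 0,"fingers": -1}]'

```text
clock: 21.55
tcp_pos: [0.5232, -0.0092, 0.1195]
ee_rot: [0.702, 0.69, 0.123, 0.125]
contact_force: [-0.7, 0.5, 0.1]
finger_gap: 0.0179
gripper_force: 30.0
```

```bash
python3 f.py
```

```text
Fn 0.39 F [-0.27 -0.03  0.32] h -0.0049 clk 21.8
```

Call:
move_arm --steps '[{"x": 0,"y": 0,"z": 0.008,"rx": 0,"ry": 0,"rz": 0,"fingers": -1},{"x": 0,"y": 0,"z": 0.006,"rx": 0,"ry": 0,"rz": 0,"fingers": -1},{"x": 0,"y": 0,"z": 0,"rx": 0,"ry": 0,"rz": 0,"fingers": -1},{"x": 0,"y": 0,"z": 0,"rx": 0,"ry": 0,"rz": 0,"fingers": -1}]'

```text
clock: 22.25
tcp_pos: [0.5242, -0.0093, 0.1169]
ee_rot: [0.703, 0.69, 0.123, 0.125]
contact_force: [-0.3, -0.2, 1.8]
finger_gap: 0.0181
gripper_force: 30.0
```

```bash
python3 f.py; python3 f.py; python3 f.py; python3 t.py | head -2; python3 - <<'E'
from plant import robot
import cv2,numpy as np
a=robot.snapshot("wrist")["color"][:,:,::-1]
cv2.imwrite("pics/w9.png",cv2.resize(a[130:250,180:330],(750,600),interpolation=cv2.INTER_CUBIC))
E
```

```text
Fn 1.90 F [-0.55 -0.23  1.83] h -0.0077 clk 22.5
Fn 1.99 F [-1.06 -0.01  1.73] h -0.0077 clk 22.8
Fn 1.71 F [-0.65  0.02  1.58] h -0.0077 clk 23.1
tcp [ 0.5241 -0.0093  0.1169] tip [ 0.5576 -0.0098  0.0255] F [-0.98 -0.29  1.37] along n 1.62
rot left (units) [ 0.003 -0.002  0.002]
```

```bash
python3 - <<'E'
from plant import robot
print(robot.job_done())
E
```

```text
the job is handed in; nothing more can be done
None
```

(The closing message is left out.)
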